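# Post a spent filter housing through the sprung flap of a drop box

### The job

Post the shorter of the two upright steel filter housings into the white drop box: press the spring flap in its top down with the housing, keep the flap held open until the housing is well through and let go of it there, then draw back so that the flap swings fully shut. Leave the taller housing standing where it is.

Things in the scene. Friction and masses are not known exactly. Their poses are not given: they have to be found in the camera images.
- housing_short: The housing to post: a plain bright steel cylinder, 28 mm in diameter and 75 mm tall, with a port stub 10 mm in diameter and 6 mm high on the middle of its top (81 mm in all), 90 to 170 g. It stands upright on the bench. Origin: centre of its underside; z runs up its axis.
- housing_tall: The look-alike to leave alone: the same steel cylinder with stub, 28 mm in diameter but 115 mm tall (121 with stub), upright on the bench. Origin: centre of its underside. An amber bottle 44 mm in diameter and 85 mm tall stands near the two; each of the three may be at any of three spots, at least 110 mm apart.
- drop_box: White drop box fixed to the bench, 180 mm (x) by 200 (y) by 170 high, walls 4 mm, lined inner floor 8 mm up. Origin: centre of its underside; z up; yaw within 0.35 rad of the bench's. A metal flap fills the opening in the middle of its top, 80 mm along x by 140 along y. Fingers closing along its y can go 60 mm below the top; a housing let go with fingertips 45 to 60 mm below it drops clear.
- flap (a joint): Angle of the spring flap: 0 shut, flush with the box top; grows as it swings down inside, to 1.45 rad. Hinged on the opening's +x edge (40 mm from the box's centre, 168 mm up); 76 mm to its free edge on the robot's side. Press on its middle or up to 10 mm nearer the free edge, 2 to 4 N; it leans on part and fingers. Spring 0.10 N m shut, 0.16 at 1.2 rad; shuts itself within 1 s when freed.

How it is judged:
By the outcome, as a careful person would: the job done as asked, in the order asked, and still so for the second after the job is handed in, with the robot touching nothing.
It also fails if it takes over 42 s, if anything falls off the work surface, if the arm or the gripper's body presses on something with over 40 N, if the wrist force passes 120 N, or if a joint passes its speed limit or range.

### The arm

A 6-joint arm with a two-finger parallel gripper is mounted at the origin on the work surface. World frame = base frame: x ahead of the robot, y to its left, z up, the work surface at z = 0. Lengths are in m, angles in rad, forces in N, time in s.
With the tool pointing down it reaches from about 0.3 to 0.875 m from the base axis. Payload 6.4 kg.
Tool frame: the origin (TCP) lies on the centre line of the jaws, within the pads' length; the fingertips stand 19 mm ahead of it and the grasp point (between the pads) is the TCP; z points along the fingers, y is the line along which they close (so a half turn about z gives the same grasp; the last joint's range is limited). The gripper opens to 85 mm and grips with 20 to 120 N. Pads are 22 mm wide; open, the fingers measure 114 mm over their backs; the gripper's body (76 mm by 85 mm) begins 54 mm behind the grasp point. The pads swing forward as they close: fully open they stand 13 mm farther back than shut.
Start: joints at [0.965, 0.181, 1.607, -0, 1.354, -0.206], TCP at [0.224, 0.53, 0.25] pointing down, gripper open.
Joint ranges: [-2.99, 2.99], [-0.89, 2.07], [0.3, 2.58], [-1.14, 4.28], [0, 2.63], [-3.12, 3.12]. Speed limits (rad/s): [2.57, 2.57, 3.01, 3.14, 3.14, 3.14].

### API

Orientations are given as a unit quaternion [w, x, y, z].
In Python, from workcell import ctrl gives the robot as it stands.
- The arm moves only by the tool step_arm, never from a script. Its arguments are lists of equal length, an entry for each row: "dp": the shift along the tool's x, y, z in units of 300 mm (1.0 is 300 mm), a list of three; "turn": the turn, a rotation vector about the tool's x, y, z in units of 60 degrees (1.0 is 60 degrees), a list of three; "jaw": the closure, from -1 (fully open) to 1 (shut). In form: {"dp": [[x, y, z], ...], "turn": [[rx, ry, rz], ...], "jaw": [jaw, ...]}. A call has 1 to 20 rows; each row is the pose to reach, as a shift and turn from the pose commanded when the call began, along the tool's axes at that moment; what a row does not reach only later rows make up. A row lasts 1/10 s, in which the tool goes at most 50 mm and 8.59 degrees, less where a joint would pass 70% of its speed; a pose out of reach is approached as far as the arm can. A call with a number of a shift or a turn outside -1 to 1 is refused whole. A call with a gripper value outside its range is refused whole. The fingers move at their own pace and stop on an object; the grip force is fixed at half the most. Time passes only in rows, so rows that repeat a pose let the fingers close. It gives the time, the measured TCP pose, the force, the opening and the grip force at its end, in the units of the state.
- ctrl.get_obs(): the state, without advancing time (a new reading comes with each control period).
- ctrl.get_image(name): name is "side" or "top"; returns the picture (420x560x3 uint8, blue, green, red); there is no depth.
- ctrl.camera_model(name): a dict with "camera_matrix" (3x3 intrinsics, pixels), "dist_coeffs" ([k1, k2, p1, p2, k3] as OpenCV has them; the pictures are not rectified), "R" (3x3) and "t" (3): a world point X has camera coordinates R X + t. Camera axes: x right, y down, z forward; pixel columns grow to the right and rows downward; lengths in m; the calibration is good to about 2 mm. A picture is of the moment at which its call begins. camera_model takes no time and is no camera call.
- ctrl.job_done(): hands the job in; it is judged then, once.
Trained networks look in the newest picture that a camera, given by its name, has taken for a name from the list of things; names that differ only in an ending like _2 or _b are one class to them, and where a whole thing is asked for, a point or a joint stands for the part that bears it (a point fixed in the world has none). Each returns a list of dicts, best first, with "p" (0 to 1); they miss things now and then, are a little off and sometimes report something else, mostly with a low value. They report only what shows in the picture. A call takes as long as a camera call.
- ctrl.find_in(label, camera): "xy" ([column, row] in pixels, amid what is visible of it).
- ctrl.regions_of(label, camera): "pixels" (420x560 bool, what is visible of it) and "xy" ([column, row] in pixels, amid what is visible of it).
- ctrl.place_of(label, camera): "xy" ([column, row] in pixels: a listed point, or the origin of a listed thing).
The state is a dict: "clock": time; "joint_positions": joint angles; "qvel": joint speeds; "joint_efforts": joint torques, N m; "tool_pos": TCP position; "tcp_rot": TCP orientation; "contact_force": force on the tool from outside, world axes, zero at the start; "wrist_torque": the same for the moment, N m; "opening": finger opening in m; "grasp_force": force on a finger pad.
Only numpy, scipy, OpenCV 4.12 (cv2) and the standard library are available. Lean on these libraries where they do the work, as an engineer would, in place of code of your own. Each camera call takes 0.05 s, during which the arm holds its last target. There are 200 camera calls.

## Working session

There is one attempt and no reset: what is moved stays moved. The work goes in short steps, Python scripts to look and compute and a tool call to move; the robot and the scene stay as the last step left them, time stands still between calls to the robot, and variables do not carry over. Pictures are saved under pics/ and viewed, at most 10 in all, crops included, and the job is handed in when it is done.

Besides the shell and the picture viewer there is one more tool, called as name(argument=value, ...) on one line, values as JSON. step_arm: Moves the arm, as the interface text tells. Its arguments: {"type":"object","properties":{"dp":{"type":"array"},"turn":{"type":"array"},"jaw":{"type":"array"}},"required":["dp","turn","jaw"]}

```bash
mkdir -p pics
cat > h.py <<'E'
import numpy as np, cv2
from scipy.spatial.transform import Rotation as Ro
from workcell import ctrl
def cam(n):
    m=ctrl.camera_model(n); return [np.array(m[k],float) for k in("camera_matrix","dist_coeffs","R","t")]
def ray(n,uv):
    K,d,R,t=cam(n); x=cv2.undistortPoints(np.array([[uv]],float),K,d)[0,0]
    v=R.T@np.array([x[0],x[1],1]); return -R.T@t, v/np.linalg.norm(v)
def atz(n,uv,z):
    o,v=ray(n,uv); return o+v*(z-o[2])/v[2]
def tri(a,b):
    A=[];B=[]
    for n,uv in(a,b):
        o,v=ray(n,uv); P=np.eye(3)-np.outer(v,v); A.append(P);B.append(P@o)
    return np.linalg.lstsq(np.vstack(A),np.hstack(B),rcond=None)[0]
def proj(n,X):
    K,d,R,t=cam(n); return cv2.projectPoints(np.array(X,float).reshape(-1,1,3),cv2.Rodrigues(R)[0],t,K,d)[0][:,0]
E
python3 - <<'E'
from h import *
np.set_printoptions(precision=4,suppress=True)
ims=[]
for n in("side","top"):
    im=ctrl.get_image(n); cv2.imwrite(f"pics/{n}0.png",im)
    K,d,R,t=cam(n); print(n,-R.T@t,R[2],K[0,0])
    for l in("housing_short","housing_tall","drop_box","flap"):
        print(l,"place",[(np.round(r["xy"],1),round(r["p"],2)) for r in ctrl.place_of(l,n)][:3])
        for r in ctrl.regions_of(l,n)[:2]:
            ys,xs=np.nonzero(r["pixels"]); print("  reg",round(r["p"],2),xs.min(),xs.max(),ys.min(),ys.max(),len(xs))
o=ctrl.get_obs(); print(o["clock"],o["tool_pos"],o["tcp_rot"],o["opening"])
E
```

```text
side [ 0.9124 -0.2358  0.8508] [-0.4179  0.2996 -0.8576] 443.36524150877017
housing_short place [(array([200.3, 217.2]), 0.64)]
  reg 0.81 191 207 195 222 338
housing_tall place [(array([220.7, 324.4]), 0.8)]
  reg 0.85 206 225 296 328 468
drop_box place [(array([340.2, 165.1]), 0.77)]
  reg 0.8 283 416 72 215 11897Traceback (most recent call last):
  File "<stdin>", line 8, in <module>
ValueError: it knows: drop_box, housing_short, housing_tall
```

View pics/side0.png

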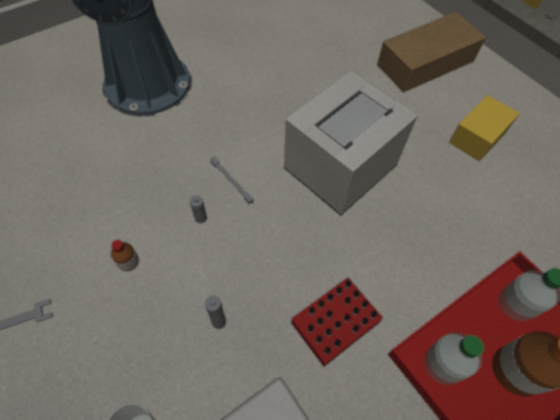

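The side picture shows the short housing at about (199,209), the tall one at (215,312), the bottle at (123,255), and the box with its flap at (355,118).

Run:
```python
from h import *
np.set_printoptions(precision=4,suppress=True)
n="top"
im=ctrl.get_image(n); cv2.imwrite(f"pics/{n}0.png",im)
K,d,R,t=cam(n); print(n,-R.T@t,R[2],K[0,0])
P={}
for l in("housing_short","housing_tall","drop_box"):
    r=ctrl.place_of(l,n); P[l]=r[0]["xy"] if r else None
    print(l,[(np.round(q["xy"],1),round(q["p"],2)) for q in r][:3])
    for q in ctrl.regions_of(l,n)[:2]:
        ys,xs=np.nonzero(q["pixels"]); print("  reg",round(q["p"],2),xs.min(),xs.max(),ys.min(),ys.max(),len(xs))
S=dict(housing_short=(200.3,217.2),housing_tall=(220.7,324.4),drop_box=(340.2,165.1))
for l in S:
    print(l,"side z0",atz("side",S[l],0), "top z0",P[l] is not None and atz(n,P[l],0), "tri",P[l] is not None and tri(("side",S[l]),(n,P[l])))
o=ctrl.get_obs(); print(o["clock"],o["tool_pos"],o["tcp_rot"],o["opening"])
```

```text
top [0.4746 0.0202 1.4149] [ 0.0573 -0.0193 -0.9982] 535.9076963103356
housing_short [(array([315.9, 254.9]), 0.42)]
  reg 0.5 314 326 249 260 126
housing_tall [(array([351.1, 168.6]), 0.7)]
  reg 0.58 346 361 160 175 163
drop_box [(array([190.3, 231.7]), 0.97)]
  reg 0.81 131 231 185 274 7101
housing_short side z0 [ 0.4318 -0.0903  0.    ] top z0 [ 0.4335 -0.0828  0.    ] tri [ 0.4318 -0.0864 -0.003 ]
housing_tall side z0 [ 0.6591 -0.1755  0.    ] top z0 [ 0.6618 -0.1793  0.    ] tri [ 0.6611 -0.1771  0.0085]
drop_box side z0 [0.4958 0.2526 0.    ] top z0 [0.4971 0.2475 0.    ] tri [0.498  0.2478 0.0062]
0.7 [0.2238 0.5297 0.2503] [ 0.      0.1986  0.9801 -0.    ] 0.08544865659341817
```

View pics/top0.png

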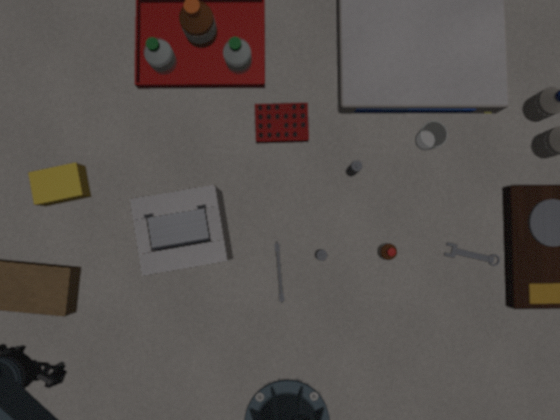

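The top picture (+x up, +y left) shows the short housing at (320,254), the tall one at (354,168), the bottle at (388,251), and the box, slightly yawed, with its flap at (178,228). Next I fit the outlines in both views.

```bash
cat > fit.py <<'E'
from h import *
from scipy.optimize import minimize
np.set_printoptions(precision=4,suppress=True)
def mask(l,n,ref):
    rs=[r for r in ctrl.regions_of(l,n) if np.hypot(*(np.array(r["xy"])-ref))<25]
    return rs[0]["pixels"].astype(np.uint8)
def sil(n,X,s=8):
    m=np.zeros((420,560),np.uint8)
    h=cv2.convexHull(proj(n,X).astype(np.float32))
    # antialiased via supersampled crop
    x0,y0=np.floor(h.min((0,1))).astype(int)-2; x1,y1=np.ceil(h.max((0,1))).astype(int)+3
    b=np.zeros(((y1-y0)*s,(x1-x0)*s),np.float32); cv2.fillConvexPoly(b,np.round((h-[x0,y0]+.5)*s).astype(np.int32),1)
    f=np.zeros((420,560),np.float32); f[y0:y1,x0:x1]=cv2.resize(b,(x1-x0,y1-y0),interpolation=cv2.INTER_AREA); return f
def fit(ms,pts,p0,step):
    def c(p):
        return sum(1-np.minimum(m,s).sum()/np.maximum(m,s).sum() for n,m in ms.items() for s in[sil(n,pts(p))])
    sx=np.vstack([p0]+[np.array(p0)+np.eye(len(p0))[i]*step[i] for i in range(len(p0))])
    r=minimize(c,p0,method="Nelder-Mead",options=dict(initial_simplex=sx,maxiter=200,xatol=2e-4,fatol=1e-4)); return r.x,r.fun
def box(p):
    c,s=np.cos(p[2]),np.sin(p[2])
    return [(p[0]+c*a-s*b,p[1]+s*a+c*b,z) for a in(-.09,.09) for b in(-.1,.1) for z in(0,p[3])]
A=np.linspace(0,6.28,24)
def cyl(p): return [(p[0]+.014*np.cos(a),p[1]+.014*np.sin(a),z) for a in A for z in(0,p[2]-.006)]+[(p[0]+.005*np.cos(a),p[1]+.005*np.sin(a),p[2]) for a in A]
E
python3 - <<'E'
from fit import *
for l,f,p0,st,ref in(("drop_box",box,[.497,.249,.1,.17],[.01,.01,.1,.01],dict(side=(350,140),top=(180,230))),
                 ("housing_short",cyl,[.432,-.087,.08],[.008,.008,.015],dict(side=(199,209),top=(320,254)))):
    ms={n:mask(l,n,ref[n]) for n in ref}
    for sub in(ms,{"side":ms["side"]},{"top":ms["top"]}): print(l,list(sub),*fit(sub,f,p0,st))
# flap corners seen in the top picture, as check
print(np.mean([atz("top",q,.17) for q in((148,212),(206,205),(210,240),(150,249))],0))
print(np.array([atz("top",q,.17) for q in((148,212),(206,205),(210,240),(150,249))]))
E
```

```text
drop_box ['side', 'top'] [0.4995 0.2495 0.1672 0.1702] 0.04044318199157715
drop_box ['side'] [0.4974 0.2502 0.1674 0.1686] 0.011871755123138428
drop_box ['top'] [0.5004 0.2499 0.1671 0.1645] 0.01673901081085205
housing_short ['side', 'top'] [ 0.4361 -0.0903  0.0811] 0.18765628337860107
housing_short ['side'] [ 0.4317 -0.089   0.074 ] 0.06069362163543701
housing_short ['top'] [ 0.4365 -0.09    0.0848] 0.07448476552963257
[0.5067 0.2476 0.17  ]
[[0.5408 0.3184 0.17  ]
 [0.5561 0.1839 0.17  ]
 [0.4748 0.1746 0.17  ]
 [0.4551 0.3133 0.17  ]]
```

```bash
cat > go.py <<'E'
import sys
from h import *
# go.py x y z yaw_of_tool_y_from_world_y : tool-axis shift & turn units from the measured pose
np.set_printoptions(precision=3,suppress=True)
o=ctrl.get_obs(); q=np.array(o["tcp_rot"]); R=Ro.from_quat(q[[1,2,3,0]]).as_matrix()
g=list(map(float,sys.argv[1:5])); c,s=np.cos(g[3]),np.sin(g[3])
G=np.array([[-c,-s,0],[-s,c,0],[0,0,-1]]).T; G=np.column_stack([[-c,-s,0],[-s,c,0],[0,0,-1]])
print("dp",R.T@(np.array(g[:3])-o["tool_pos"])/.3,"turn",Ro.from_matrix(R.T@G).as_rotvec()/np.radians(60),"t",o["clock"],"tcp",o["tool_pos"],"F",o["contact_force"],"open",o["opening"],"grip",o["grasp_force"])
E
python3 - <<'E'
import numpy as np
c,s=np.cos(.167),np.sin(.167); G=np.column_stack([[-c,-s,0],[-s,c,0],[0,0,-1]]); print(np.linalg.det(G))
E
python3 go.py .33 .22 .25 .167
```

```text
1.0
dp [-0.728 -0.813  0.001] turn [ 0.     0.    -0.541] t 0.9 tcp [0.224 0.53  0.25 ] F [-0.932 -1.049  0.301] open 0.08589193610739833 grip 0.0
```

step_arm(dp=[[-0.73,-0.81,0],[-0.73,-0.81,0],[-0.73,-0.81,0],[-0.73,-0.81,0],[-0.73,-0.81,0],[-0.73,-0.81,0],[-0.73,-0.81,0],[-0.73,-0.81,0],[-0.73,-0.81,0]], turn=[[0,0,-0.541],[0,0,-0.541],[0,0,-0.541],[0,0,-0.541],[0,0,-0.541],[0,0,-0.541],[0,0,-0.541],[0,0,-0.541],[0,0,-0.541]], jaw=[-1,-1,-1,-1,-1,-1,-1,-1,-1])

```text
clock: 1.8
tool_pos: [0.3315, 0.2199, 0.2506]
tcp_rot: [0.0, -0.082, 0.997, 0.0]
contact_force: [-0.1, 0.1, 0.2]
opening: 0.0851
grasp_force: 0.0
```

```bash
python3 go.py .434 -.09 .18 .167
```

```text
dp [-0.169 -1.075  0.235] turn [ 0.     0.001 -0.004] t 1.8 tcp [0.331 0.22  0.251] F [-0.078  0.123  0.246] open 0.08514896577651328 grip 0.0
```

step_arm(dp=[[-0.17,-1.0,0.1],[-0.17,-1.0,0.1],[-0.17,-1.0,0.1],[-0.17,-1.0,0.235],[-0.17,-1.0,0.235],[-0.17,-1.0,0.235],[-0.17,-1.0,0.235],[-0.17,-1.0,0.235],[-0.17,-1.0,0.235]], turn=[[0,0,0],[0,0,0],[0,0,0],[0,0,0],[0,0,0],[0,0,0],[0,0,0],[0,0,0],[0,0,0]], jaw=[-1,-1,-1,-1,-1,-1,-1,-1,-1])

```text
clock: 2.7
tool_pos: [0.431, -0.0651, 0.1797]
tcp_rot: [-0.0, -0.084, 0.996, 0.001]
contact_force: [-0.7, 0.4, -0.2]
opening: 0.0855
grasp_force: 0.0
```

```bash
python3 go.py .434 -.09 .058 .167
python3 - <<'E'
from h import *
a=ctrl.get_image("side"); b=ctrl.get_image("top")
f=lambda im,c:cv2.resize(im[c[1]-60:c[1]+60,c[0]-65:c[0]+65],None,fx=3,fy=3,interpolation=cv2.INTER_CUBIC)
cv2.imwrite("pics/c1.png",np.hstack([f(a,(199,200)),f(b,(320,254))]))
E
```

```text
dp [ 0.004 -0.084  0.406] turn [ 0.001 -0.001  0.001] t 2.7 tcp [ 0.431 -0.065  0.18 ] F [-0.705  0.389 -0.171] open 0.08550267435354077 grip 0.0
```

View pics/c1.png

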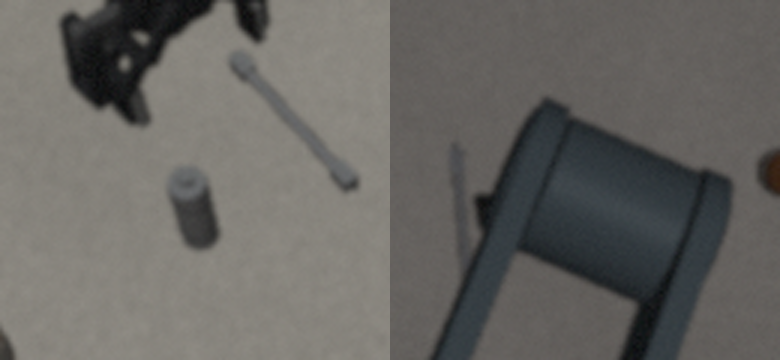

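The side crop shows the gripper above and clear of the short housing, which is at crop (195,205), and nothing is touched. I centre over it, descend and close.

step_arm(dp=[[0.004,-0.084,0],[0.004,-0.084,0.1],[0.004,-0.084,0.2],[0.004,-0.084,0.3],[0.004,-0.084,0.4],[0.004,-0.084,0.405],[0.004,-0.084,0.405],[0.004,-0.084,0.405],[0.004,-0.084,0.405],[0.004,-0.084,0.405],[0.004,-0.084,0.405],[0.004,-0.084,0.405],[0.004,-0.084,0.405],[0.004,-0.084,0.405],[0.004,-0.084,0.405],[0.004,-0.084,0.405]], turn=[[0,0,0],[0,0,0],[0,0,0],[0,0,0],[0,0,0],[0,0,0],[0,0,0],[0,0,0],[0,0,0],[0,0,0],[0,0,0],[0,0,0],[0,0,0],[0,0,0],[0,0,0],[0,0,0]], jaw=[-1,-1,-1,-1,-1,-1,-1,1,1,1,1,1,1,1,1,1])

```text
clock: 4.4
tool_pos: [0.4346, -0.092, 0.0592]
tcp_rot: [0.001, -0.083, 0.997, -0.0]
contact_force: [-1.5, 2.0, 6.6]
opening: 0.0271
grasp_force: 58.5
```

```bash
python3 go.py .434 -.09 .30 .167
```

```text
dp [ 0.     0.007 -0.803] turn [-0.     0.001 -0.   ] t 4.4 tcp [ 0.435 -0.092  0.059] F [-1.532  2.038  6.569] open 0.02706316233718643 grip 58.506449460983276
```

step_arm(dp=[[0,0,-0.1],[0,0,-0.25],[0,0,-0.4],[0,0,-0.55],[0,0,-0.7],[0,0,-0.8],[0,0,-0.8],[0,0,-0.8]], turn=[[0,0,0],[0,0,0],[0,0,0],[0,0,0],[0,0,0],[0,0,0],[0,0,0],[0,0,0]], jaw=[1,1,1,1,1,1,1,1])

```text
clock: 5.2
tool_pos: [0.4339, -0.0918, 0.2983]
tcp_rot: [0.0, -0.083, 0.997, -0.0]
contact_force: [0.1, -0.0, -2.3]
opening: 0.0269
grasp_force: 59.1
```

```bash
python3 go.py .496 .2495 .27 .167
```

```text
dp [-0.393  1.088  0.094] turn [-0.     0.001 -0.   ] t 5.2 tcp [ 0.434 -0.092  0.298] F [ 0.126 -0.049 -2.305] open 0.026855812473681635 grip 59.134721159935
```

step_arm(dp=[[-0.05,0.14,0],[-0.1,0.28,0],[-0.15,0.42,0],[-0.2,0.56,0],[-0.25,0.7,0],[-0.3,0.84,0],[-0.35,0.94,0],[-0.393,1.0,0],[-0.393,1.0,0],[-0.393,1.0,0],[-0.393,1.0,0]], turn=[[0,0,0],[0,0,0],[0,0,0],[0,0,0],[0,0,0],[0,0,0],[0,0,0],[0,0,0],[0,0,0],[0,0,0],[0,0,0]], jaw=[1,1,1,1,1,1,1,1,1,1,1])

```text
clock: 6.3
tool_pos: [0.4997, 0.2227, 0.2969]
tcp_rot: [-0.001, -0.083, 0.997, -0.0]
contact_force: [0.3, 0.3, -1.8]
opening: 0.0269
grasp_force: 59.5
```

```bash
python3 go.py .496 .2495 .25 .167
python3 - <<'E'
from fit import *
a=ctrl.get_image("side"); b=ctrl.get_image("top")
X=box([.499,.250,.167,.170])
c,s=np.cos(.167),np.sin(.167)
F=[(.499+c*p-s*q,.25+s*p+c*q,.17) for p,q in((.04,-.07),(.04,.07),(-.04,.07),(-.04,-.07))]
for n,im in(("side",a),("top",b)):
    for p in proj(n,X): cv2.circle(im,tuple(int(round(v)) for v in p),1,(0,0,255),-1)
    for p in proj(n,F): cv2.circle(im,tuple(int(round(v)) for v in p),1,(0,255,0),-1)
f=lambda im,c:cv2.resize(im[c[1]-85:c[1]+85,c[0]-66:c[0]+67],None,fx=3,fy=3,interpolation=cv2.INTER_CUBIC)
cv2.imwrite("pics/c2.png",np.hstack([f(a,(350,130)),f(b,(180,228))]))
E
```

```text
dp [-0.003  0.09   0.156] turn [-0.    -0.003 -0.001] t 6.3 tcp [0.5   0.223 0.297] F [ 0.275  0.326 -1.781] open 0.026858384196582086 grip 59.45321202278137
```

View pics/c2.png

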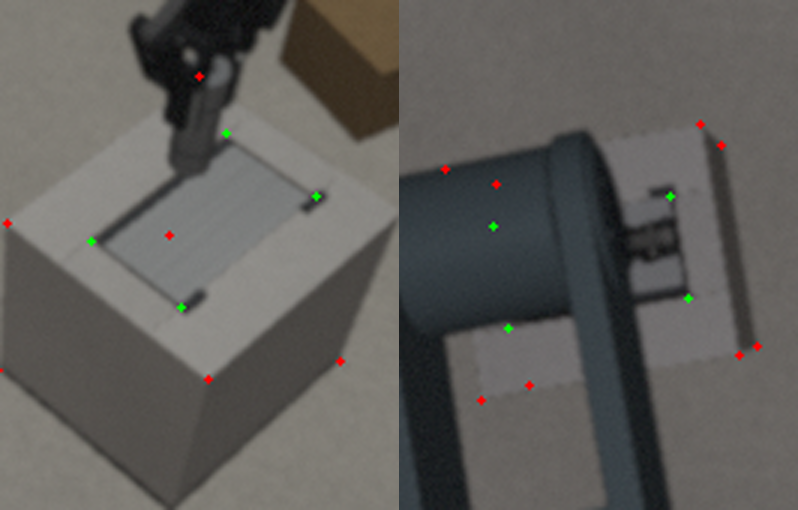

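The overlay matches the box: red dots on the corners and green on the opening, within about 2 mm in both views. The housing hangs over the flap's near edge, so I centre it and press down.

step_arm(dp=[[-0.003,0.045,0],[-0.003,0.09,0.05],[-0.003,0.09,0.1],[-0.003,0.09,0.15],[-0.003,0.09,0.19],[-0.003,0.09,0.22],[-0.003,0.09,0.25],[-0.003,0.09,0.28],[-0.003,0.09,0.31],[-0.003,0.09,0.34],[-0.003,0.09,0.37],[-0.003,0.09,0.4],[-0.003,0.09,0.43],[-0.003,0.09,0.45]], turn=[[0,0,0],[0,0,0],[0,0,0],[0,0,0],[0,0,0],[0,0,0],[0,0,0],[0,0,0],[0,0,0],[0,0,0],[0,0,0],[0,0,0],[0,0,0],[0,0,0]], jaw=[1,1,1,1,1,1,1,1,1,1,1,1,1,1])

```text
clock: 7.8
tool_pos: [0.4961, 0.2502, 0.1617]
tcp_rot: [-0.001, -0.083, 0.997, -0.0]
contact_force: [-1.7, -0.7, 1.0]
opening: 0.0266
grasp_force: 59.7
```

```bash
python3 go.py .496 .2495 .136 .167
python3 - <<'E'
from h import *
a=ctrl.get_image("side")
cv2.imwrite("pics/c3.png",cv2.resize(a[45:215,280:430],None,fx=3.5,fy=3.5,interpolation=cv2.INTER_CUBIC))
E
```

```text
dp [ 0.001 -0.002  0.086] turn [-0.    -0.002 -0.   ] t 7.8 tcp [0.496 0.25  0.162] F [-1.674 -0.741  0.994] open 0.026615367158304693 grip 59.734455943107605
```

View pics/c3.png

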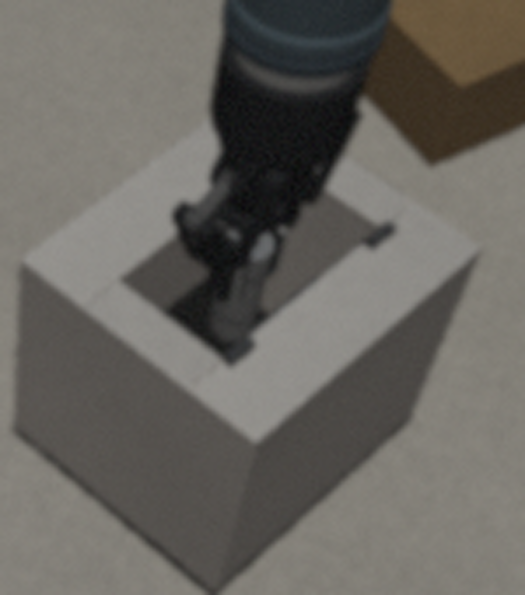

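The picture shows the flap swung down and the housing and fingers inside the opening, touching no edges (light force). I go on to release depth, open partly and hold.

step_arm(dp=[[0,0,0.03],[0,0,0.06],[0,0,0.086],[0,0,0.086],[0,0,0.086],[0,0,0.086],[0,0,0.086],[0,0,0.086],[0,0,0.086],[0,0,0.086],[0,0,0.086],[0,0,0.086],[0,0,0.086],[0,0,0.086]], turn=[[0,0,0],[0,0,0],[0,0,0],[0,0,0],[0,0,0],[0,0,0],[0,0,0],[0,0,0],[0,0,0],[0,0,0],[0,0,0],[0,0,0],[0,0,0],[0,0,0]], jaw=[1,1,1,1,1,-0.4,-0.4,-0.4,-0.4,-0.4,-0.4,-0.4,-0.4,-0.4])

```text
clock: 9.25
tool_pos: [0.4972, 0.2503, 0.1377]
tcp_rot: [0.0, -0.083, 0.997, -0.0]
contact_force: [-1.2, 1.1, 3.7]
opening: 0.0597
grasp_force: 1.3
```

```bash
python3 go.py .496 .2495 .30 .167
python3 - <<'E'
from h import *
a=ctrl.get_image("side")
cv2.imwrite("pics/c4.png",cv2.resize(a[45:215,280:430],None,fx=3.5,fy=3.5,interpolation=cv2.INTER_CUBIC))
E
```

```text
dp [ 0.004 -0.002 -0.541] turn [-0.     0.001 -0.   ] t 9.25 tcp [0.497 0.25  0.138] F [-1.168  1.068  3.731] open 0.05965889850422523 grip 1.3258425774984062
```

View pics/c4.png

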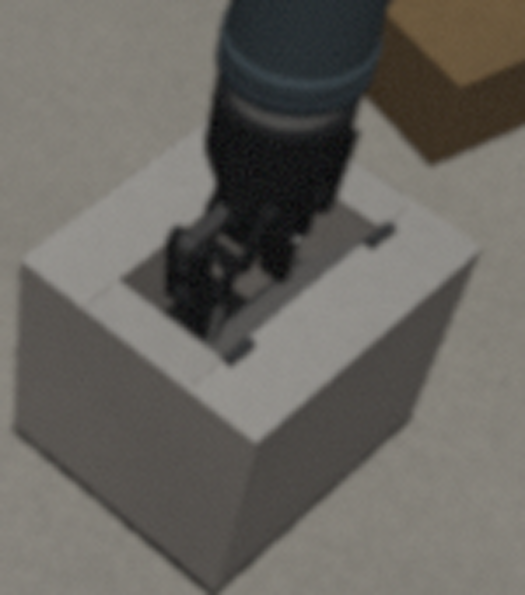

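The jaws are open and empty at about (225,265), and the flap leans on the fingers. I draw straight up.

step_arm(dp=[[0,0,-0.05],[0,0,-0.1],[0,0,-0.15],[0,0,-0.2],[0,0,-0.26],[0,0,-0.36],[0,0,-0.46],[0,0,-0.54],[0,0,-0.6],[0,0,-0.6],[0,0,-0.6],[0,0,-0.6],[0,0,-0.6],[0,0,-0.6],[0,0,-0.6],[0,0,-0.6],[0,0,-0.6],[0,0,-0.6]], turn=[[0,0,0],[0,0,0],[0,0,0],[0,0,0],[0,0,0],[0,0,0],[0,0,0],[0,0,0],[0,0,0],[0,0,0],[0,0,0],[0,0,0],[0,0,0],[0,0,0],[0,0,0],[0,0,0],[0,0,0],[0,0,0]], jaw=[-0.4,-0.4,-0.4,-0.4,-0.4,-0.4,-0.4,-0.4,-0.4,-0.4,-0.4,-0.4,-0.4,-0.4,-0.4,-0.4,-0.4,-0.4])

```text
clock: 11.1
tool_pos: [0.4969, 0.2503, 0.3175]
tcp_rot: [-0.0, -0.083, 0.997, -0.0]
contact_force: [-0.5, 0.4, -0.6]
opening: 0.0599
grasp_force: 0.0
```

Run:
```python
from h import *
a=ctrl.get_image("side"); cv2.imwrite("pics/s5.png",a)
for l in("housing_short","housing_tall"): print(l,[(r["xy"],r["p"]) for r in ctrl.place_of(l,"side")])
o=ctrl.get_obs(); print(o["clock"],o["tool_pos"],o["contact_force"])
```

```text
housing_short []
housing_tall [([217.5, 324.0], 0.87)]
11.25 [0.49692701 0.25034802 0.31750786] [0.21456088 0.10453136 0.13892751]
```

View pics/s5.png

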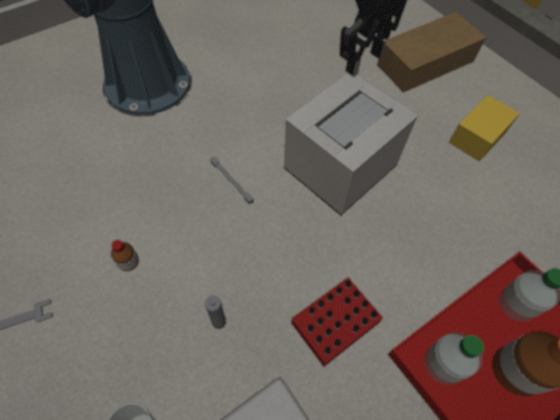

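The flap is shut flush at (355,118), the short housing is gone from the bench, the tall one still stands at (215,312), and the gripper is clear and touching nothing.

```bash
python3 -c "
from workcell import ctrl
print(ctrl.job_done())"
```

```text
the job is handed in; nothing more can be done
None
```

The short housing was posted through the flap into the drop box, the flap is shut, the tall housing stands where it was, and the job was handed in at about 11 s of robot time.

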